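# Close up the herb mill: dust lid off, cover plate held over its screw holes

### The job

The herb mill has been washed out and I am about to screw its cover plate back on. Lift the loose dust lid off the grinding chamber by its knob and set it down gently, right way up, flat in the shallow white tray; then pick up the cover plate by its handle and hold it level about a centimetre above the mill's flange, not touching it, with all four threaded holes showing in full through the holes in the plate, so that I can start the screws. Finish while still holding it there steadily, and leave the other things on the counter where they are.

Things in the scene. Friction and masses are not known exactly. Their poses are not given: they have to be found in the camera images.
- mill: Bench herb mill, does not move. White motor base 210 x 170 mm on rubber feet, a round steel chamber on it, and on top a flat steel flange 190 (x) x 150 (y) mm, 8 mm thick, its top 153 mm above the counter. Round chamber mouth of 116 mm in the middle of the flange. Origin: centre of the underside, on the counter. Its control panel is on its -x side; the flange's long side lies along x. Its place on the counter and its yaw vary.
- mill_rim (a point): Centre of the chamber mouth, level with the flange's top face; axes as the mill's.
- thread0 (a point): Mouth of a threaded hole (dark, 8 mm wide) in the top of the flange, 80 mm in x and 60 mm in y from the flange's centre, in the mill's axes.
- thread1 (a point): Mouth of a threaded hole (dark, 8 mm wide) in the top of the flange, -80 mm in x and 60 mm in y from the flange's centre, in the mill's axes.
- thread2 (a point): Mouth of a threaded hole (dark, 8 mm wide) in the top of the flange, -80 mm in x and -60 mm in y from the flange's centre, in the mill's axes.
- thread3 (a point): Mouth of a threaded hole (dark, 8 mm wide) in the top of the flange, 80 mm in x and -60 mm in y from the flange's centre, in the mill's axes.
- lid: Loose round steel dust lid, 132 mm across, about 0.25 kg, lying on the chamber mouth. Origin: centre of the underside of a solid locating step 104 mm across and 6 mm deep, which drops into the mouth with 6 mm of play all round; so on the mill its origin is 6 mm below the flange's top. The rim is 6 to 10 mm above the origin, the flat top 14 mm. z is its axis, upward. On the counter or tray it stands on the step.
- lid_knob: Black round knob fixed upright on the middle of the lid: 28 mm across, 22 mm tall, on a thin stem. Origin: centre of the knob's underside, 26 mm above the lid's origin, so the knob spans 26 to 48 mm above the lid's origin.
- tray: Shallow white plastic tray, loose, 0.6 kg, 220 (x) x 180 (y) mm outside, 18 mm high, walls 4 mm, floor 4 mm thick, standing empty on the counter. Origin: centre of the underside. The lid lies flat on its floor with its origin 4 mm above the tray's.
- cover: Loose aluminium cover plate of the mill, 190 (x) x 150 (y) x 5 mm with a handle on top, about 0.5 kg, lying flat on the counter with the handle up. Origin: centre of its underside. Its centre of mass is under the middle of the handle. It is the same either way round (half a turn makes no difference).
- cover_handle: Steel bridge handle of the cover: a straight bar along the cover's x, 110 mm long, 14 mm wide (y) and 14 mm high, on two round posts 12 mm thick at 46 mm either side of the middle. Origin: centre of the bar, 47 mm above the cover's underside; the bar spans 40 to 54 mm above the underside. Pinch the middle of the bar across its width.
- hole0 (a point): Centre of a 16 mm through hole of the cover, on its underside, 80 mm in x and 60 mm in y from the cover's origin.
- hole1 (a point): Centre of a 16 mm through hole of the cover, on its underside, -80 mm in x and 60 mm in y from the cover's origin.
- hole2 (a point): Centre of a 16 mm through hole of the cover, on its underside, -80 mm in x and -60 mm in y from the cover's origin.
- hole3 (a point): Centre of a 16 mm through hole of the cover, on its underside, 80 mm in x and -60 mm in y from the cover's origin.
- screw_dish: Bystander: white china dish, 92 mm across and 22 mm high, holding the four hand screws. Origin: centre of the underside.
- mortar: Bystander: brass mortar, 100 mm across and 100 mm high, with a wooden pestle standing in it to 185 mm. Origin: centre of the underside.
- basin: Bystander: round steel basin, 170 mm across, 70 mm high. Origin: centre of the underside.
- jar: Bystander: amber glass jar, 68 mm across, 110 mm high. Origin: centre of the underside.
- scale_pan: Bystander: brass dish of a hand balance, 120 mm across, 12 mm high. Origin: centre of the underside.
- weight: Bystander: small brass weight, 34 mm across, 44 mm high. Origin: centre of the underside.
- vial: Bystander: small white pot, 32 mm across, 55 mm high. Origin: centre of the underside.
Things that resemble listed ones, but are neither listed nor needed, are in the scene too. What is shaped like the lid but blue or orange is not meant.

How it is judged:
On the way, in this order (a step that is already met when the one before it is completed fails the run):
1. the dust lid is lifted clear of the mill by its knob (contact force between the fingers and lid_knob above 0.5 N and z of lid in the frame of mill_rim above 0.01 m), for 0.1 s.
2. the lid lies flat and right way up in the tray, let go (x of lid in the frame of tray between -0.05 and 0.05 m and y of lid in the frame of tray between -0.035 and 0.035 m and z of lid in the frame of tray below 0.009 m and angle between lid's own z axis and vertical below 0.08 rad and contact force between the fingers and lid below 0.05 N and linear speed of lid below 0.03 m/s), for 0.2 s.
3. the cover plate is lifted by its handle (contact force between the fingers and cover_handle above 1 N and height (world z) of cover above 0.03 m), for 0.1 s.
At the end, for the whole second after the job is handed in: Cover plate held by its handle, still, level (0.06 rad), underside 3 to 20 mm above the flange, not touching the mill, each hole within 4.5 mm of a threaded hole (either way round). Lid let go, flat and upright on the tray's floor, within 50 mm (tray x) and 35 mm (y) of its centre (all of step 2 and contact force between the fingers and cover_handle above 1 N and contact force between cover and mill below 0.05 N and z of cover in the frame of mill_rim between 0.003 and 0.02 m and angle between cover's own z axis and vertical below 0.06 rad and ((horizontal distance between hole0 and thread0 below 0.0045 m and horizontal distance between hole1 and thread1 below 0.0045 m and horizontal distance between hole2 and thread2 below 0.0045 m and horizontal distance between hole3 and thread3 below 0.0045 m) or (horizontal distance between hole0 and thread2 below 0.0045 m and horizontal distance between hole1 and thread3 below 0.0045 m and horizontal distance between hole2 and thread0 below 0.0045 m and horizontal distance between hole3 and thread1 below 0.0045 m)) and linear speed of cover below 0.02 m/s and angular speed of cover below 0.15 rad/s); the arm keeps its last pose, push and grip.
It fails at once if the lid or the cover plate is let fall or thrown (moves faster than 0.6 m/s while the fingers do not hold it) ((contact force between the fingers and lid below 0.05 N and linear speed of lid above 0.6 m/s) or (contact force between the fingers and cover below 0.05 N and linear speed of cover above 0.6 m/s)).
It fails at once if another thing on the counter is moved by more than 30 mm (distance of any of screw_dish, mortar, basin, jar, scale_pan, weight, vial from where it was at the start of the episode above 0.03 m).
It also fails if it takes over 70 s, if anything falls off the work surface, if the arm or the gripper's body presses on something with over 40 N, if the wrist force passes 120 N, or if a joint passes its speed limit or range.

### The arm

A 6-joint arm with a two-finger parallel gripper is mounted at the origin on the work surface. World frame = base frame: x ahead of the robot, y to its left, z up, the work surface at z = 0. Lengths are in m, angles in rad, forces in N, time in s.
With the tool pointing down it reaches from about 0.3 to 0.825 m from the base axis. Payload 5.4 kg.
Tool frame: the origin (TCP) lies at the very end of the fingers, on their centre line; the grasp point (between the pads) lies 19 mm behind it; z points along the fingers, y is the line along which they close (so a half turn about z gives the same grasp; the last joint's range is limited). The gripper opens to 92 mm and grips with 3 to 60 N. Pads are 20 mm wide; open, the fingers measure 128 mm over their backs; the gripper's body (75 mm by 189 mm) begins 69 mm behind the grasp point.
Start: joints at [1.108, 0.158, 1.597, -0, 1.386, -0.21], TCP at [0.144, 0.557, 0.215] pointing down, gripper open.
Joint ranges: [-2.91, 2.91], [-0.94, 2.29], [0.18, 2.7], [-1.29, 4.43], [0.17, 2.64], [-3, 3]. Speed limits (rad/s): [2.57, 2.57, 3.14, 3.14, 3.14, 3.14].

### API

Orientations are given as a rotation vector (axis times angle).
In Python, from workcell import bot gives the robot as it stands. Calls block until the motion is done:
- bot.goto(position, orientation): joint-space move of the TCP to a pose.
- bot.line_to(position, rot=None, max_speed=0.15): straight line of the TCP; rot=None keeps the orientation; max_speed is the mean speed in m/s.
- bot.set_joints(angles): joint-space move.
- bot.set_gripper(opening, newtons=None): opening from 0.0 (shut) to 1.0 (fully open); newtons is the grip in N (None keeps the last); returns when the fingers have stopped.
- bot.hold(seconds).
- bot.inverse_kinematics(position, orientation): joint angles nearest the present ones, or None.
- bot.read_camera(name): name is "side" or "top" or "wrist"; returns a dict with "pixels" (384x512x3 uint8, blue, green, red), "fx", "fy", "cx", "cy" (pixels), "k1" (the pictures are not rectified: a ray, as slopes to the right and down, at radius r is drawn at 1 + k1 r^2 times it, then the intrinsics apply), "R" (3x3) and "t" (3): a world point X has camera coordinates R X + t. Camera axes: x right, y down, z forward; pixel columns grow to the right and rows downward; lengths in m; the calibration is good to about 2 mm. A picture is of the moment at which its call begins. There is no depth.
A pose or a line that the arm cannot do raises bot.MotionError and nothing moves.
- bot.job_done(): hands the job in; it is judged then, once.
Readings, each from a call of its own:
- bot.current_clock(): time.
- bot.current_joints(): joint angles.
- bot.current_joint_vel(): joint speeds.
- bot.current_effort(): joint torques, N m.
- bot.current_ee_pos(): TCP position.
- bot.current_tool_rot(): TCP orientation.
- bot.current_contact_force(): force on the tool from outside, world axes, zero at the start.
- bot.current_ft_torque(): the same for the moment, N m.
- bot.current_opening(): opening from 0.0 (shut) to 1.0 (fully open).
- bot.current_grip_force(): force on a finger pad.
Only numpy, scipy, OpenCV 4.12 (cv2) and the standard library are available. Lean on these libraries where they do the work, as an engineer would, in place of code of your own. Each camera call takes 0.05 s, during which the arm holds its last target. There are 200 camera calls.

## Working session

There is one attempt and no reset: what is moved stays moved. The work goes in short steps, each a Python script; the robot and the scene stay as the last script left them, time stands still between calls to the robot, and variables do not carry over. Pictures are saved under pics/ and viewed, at most 10 in all, crops included, and the job is handed in when it is done.

```bash
mkdir -p pics; ls; cat > h.py <<'E'
import numpy as np, cv2
from workcell import bot
from scipy.spatial.transform import Rotation as Ro
def K(c): return np.array([[c['fx'],0,c['cx']],[0,c['fy'],c['cy']],[0,0,1.]])
def D(c): return np.array([c['k1'],0,0,0,0.])
def cast(c,uv,z):
    uv=np.asarray(uv,float).reshape(-1,1,2)
    n=cv2.undistortPoints(uv,K(c),D(c)).reshape(-1,2)
    R=np.array(c['R']);t=np.array(c['t'])
    d=np.c_[n,np.ones(len(n))]@R; o=-R.T@t
    return o+d*((z-o[2])/d[:,2])[:,None]
def proj(c,X):
    return cv2.projectPoints(np.asarray(X,float).reshape(-1,1,3),cv2.Rodrigues(np.array(c['R']))[0],np.array(c['t'],float),K(c),D(c))[0].reshape(-1,2)
def down(yaw): # tool down, tool y axis along world direction yaw
    y=np.array([np.cos(yaw),np.sin(yaw),0]);z=np.array([0,0,-1.]);x=np.cross(y,z)
    return Ro.from_matrix(np.c_[x,y,z]).as_rotvec()
E
python3 - <<'E'
from h import *
for n in ('top','side'):
    c=bot.read_camera(n); np.save(n+'.npy',c,allow_pickle=True)
    cv2.imwrite(f'pics/{n}0.png',cv2.resize(c['pixels'],(800,600),interpolation=cv2.INTER_CUBIC))
    print(n,c['fx'],c['cx'],c['cy'],c['k1'],-np.array(c['R']).T@c['t'],np.round(c['R'],2).tolist())
print(bot.current_tool_rot(),down(0))
E
```

```text
pics
top 372.0818099642271 246.94079568854656 192.542308472972 -0.06965294851261618 [ 0.32142882 -0.01610659  1.28814323] [[-0.0, -1.0, -0.03], [-0.99, 0.0, -0.14], [0.14, 0.02, -0.99]]
side 354.9368719397635 255.2552671130993 191.99317558455198 -0.023678555732021118 [ 0.19028679 -0.73040656  0.91433596] [[0.93, -0.37, 0.02], [-0.25, -0.64, -0.72], [0.28, 0.67, -0.69]]
[-3.95942832e-01 -3.11597184e+00  2.48269643e-03] [2.22144147 2.22144147 0.        ]
```

View pics/top0.png

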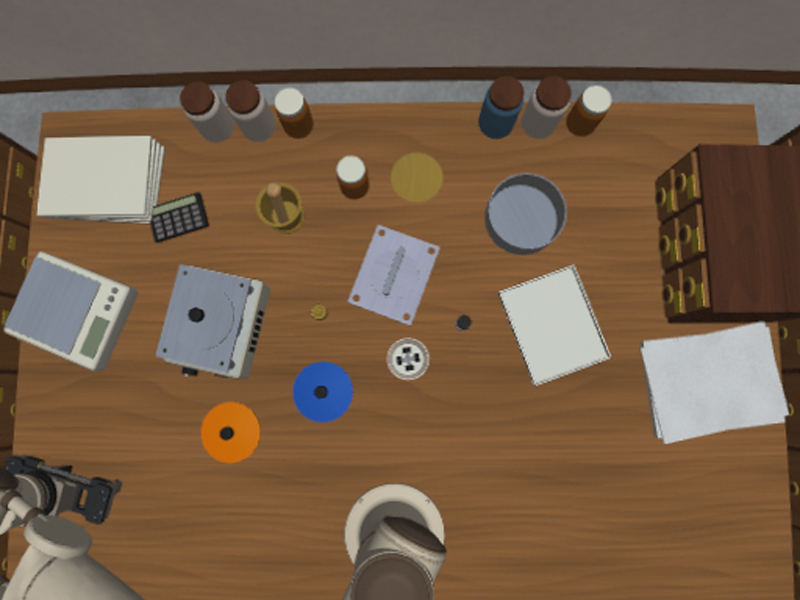

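View pics/side0.png

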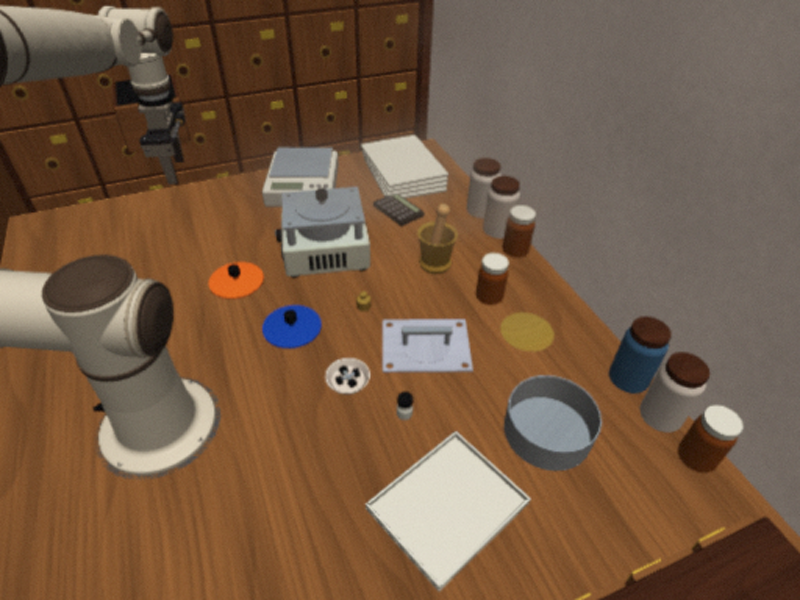

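The top view shows:
- **Mill:** flange at about (207,315), with the steel lid's knob at (196,315).
- **Cover plate:** (394,275), handle up.
- **Tray:** white and walled, at (554,325). The other white things, at (715,380) and (100,178), are paper with no rim. The scale is at (70,310).
- **Lid candidates:** steel (196,315), blue (322,392) and orange (230,432). The steel one on the mill is the one meant, since blue and orange are excluded.

Next I'll measure these and make one enlarged crop to confirm.

```bash
python3 - <<'E'
from h import *
c=np.load('top.npy',allow_pickle=True).item(); im=c['pixels']; s=512/800
def rect(seed,z,tol,name):
    m=np.zeros((386,514),np.uint8)
    cv2.floodFill(cv2.GaussianBlur(im,(3,3),0),m,(int(seed[0]*s),int(seed[1]*s)),255,(tol,)*3,(tol,)*3,4|cv2.FLOODFILL_MASK_ONLY|cv2.FLOODFILL_FIXED_RANGE|(255<<8))
    m=cv2.morphologyEx(m[1:-1,1:-1],cv2.MORPH_OPEN,np.ones((3,3)))
    ct=max(cv2.findContours(m,0,2)[0],key=cv2.contourArea)
    P=cast(c,ct.reshape(-1,2),z)[:,:2]; r=cv2.minAreaRect((P*1000).astype(np.float32)); print(name,r)
    return cv2.boxPoints(r)/1000
V=im.copy()
for seed,z,tol,n in (((554,325),.018,40,'tray'),((370,290),.005,35,'cover'),((180,350),.153,30,'flange')):
    b=rect(seed,z,tol,n)
    cv2.polylines(V,[np.round(proj(c,np.c_[b,np.full(4,z)])).astype(int)],1,(0,0,255),1)
print('knob',cast(c,[(196*s,315*s)],.153+.042))
cv2.imwrite('pics/crop.png',cv2.resize(V[130:260,90:400],None,fx=2.58,fy=2.58,interpolation=cv2.INTER_CUBIC))
E
```

```text
tray ((444.78924560546875, -350.08349609375), (214.44683837890625, 169.24758911132812), 19.420299530029297)
cover ((561.1646118164062, -0.5880050659179688), (146.61428833007812, 186.64442443847656), 69.1749267578125)
flange ((445.5386962890625, 375.32464599609375), (155.75201416015625, 194.70555114746094), 77.79222869873047)
knob [[0.44750744 0.37655114 0.195     ]]
```

View pics/crop.png

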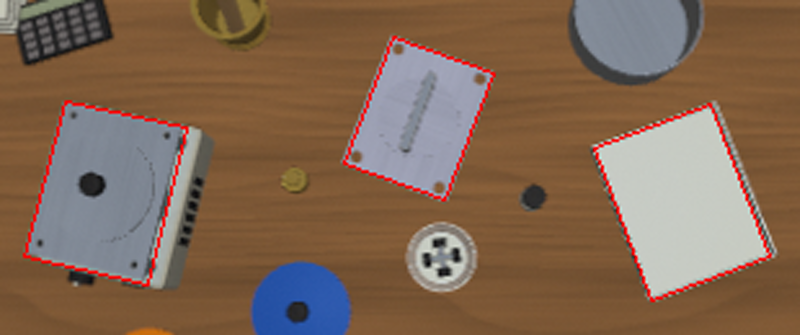

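The crop confirms the steel lid with the black knob, at crop (91,183) on the mill. The tray and cover outlines also fit well. I'll move over the mill for a close wrist view.

```bash
python3 - <<'E'
from h import *
bot.goto([0.4475,0.3765,0.36],down(np.radians(77.8)))
c=bot.read_camera('wrist'); np.save('w1.npy',c,allow_pickle=True)
cv2.imwrite('pics/w1.png',cv2.resize(c['pixels'],(800,600),interpolation=cv2.INTER_CUBIC))
print(bot.current_clock(),bot.current_joints(),-np.array(c['R']).T@c['t'],np.round(c['R'],2).tolist())
print(np.round(proj(c,[[.4475,.3765,.195]]),1)*1.5625)
E
```

```text
1.575 [ 4.94782755e-01  1.33143706e-01  1.34399520e+00  2.92091341e-04
  1.66581722e+00 -8.64620190e-01] [0.38302731 0.39206931 0.5300345 ] [[0.21, 0.98, -0.0], [0.95, -0.2, 0.24], [0.23, -0.05, -0.97]]
[[401.09375 283.125  ]]
```

View pics/w1.png

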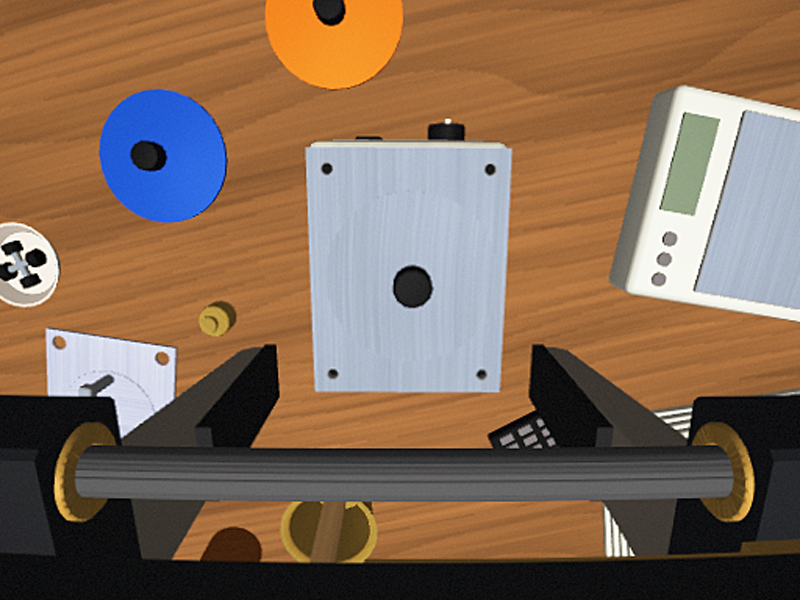

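The wrist view shows the four threads clearly at (327,168), (490,169), (333,374) and (481,374), with the knob at (412,287). I'll refine these and take the lid.

```bash
cat >> h.py <<'E'
def dark(c,uv,r,thr,inv=False):
    u,v=[int(round(a)) for a in uv]; g=cv2.cvtColor(c['pixels'],cv2.COLOR_BGR2GRAY).astype(float)[v-r:v+r+1,u-r:u+r+1]
    w=np.clip(thr-g,0,None); y,x=np.mgrid[v-r:v+r+1,u-r:u+r+1]
    return [(w*x).sum()/w.sum(),(w*y).sum()/w.sum()]
def fit(P,Q): # 2D rigid Q ~ R P + t -> yaw, t, residuals
    p=P-P.mean(0);q=Q-Q.mean(0); a=np.arctan2((p[:,0]*q[:,1]-p[:,1]*q[:,0]).sum(),(p*q).sum())
    R=np.array([[np.cos(a),-np.sin(a)],[np.sin(a),np.cos(a)]]); t=Q.mean(0)-R@P.mean(0)
    return a,t,np.linalg.norm(P@R.T+t-Q,axis=1)
COR=np.array([[.08,.06],[-.08,.06],[-.08,-.06],[.08,-.06]])
E
python3 - <<'E'
from h import *
c=np.load('w1.npy',allow_pickle=True).item(); s=.64
T=cast(c,[dark(c,np.array(p)*s,6,100) for p in ((327,168),(490,169),(333,374),(481,374))],.153)[:,:2]
k=cast(c,[dark(c,(412*s,287*s),18,90)],.187)[0]
guess=np.radians(-12.2); R=np.array([[np.cos(guess),-np.sin(guess)],[np.sin(guess),np.cos(guess)]])
G=COR@R.T+T.mean(0); T=T[[np.argmin(np.linalg.norm(T-g,axis=1)) for g in G]]
a,t,e=fit(COR,T); print('mill',np.degrees(a),t,e*1e3,'knob',k); np.save('mill.npy',[a,*t])
print(np.linalg.norm(T-np.roll(T,1,0),axis=1))
rot=down(a+np.pi/2)
bot.goto([k[0],k[1],.25],rot); bot.line_to([k[0],k[1],.166],max_speed=.08)
print('F',bot.current_contact_force())
bot.set_gripper(0,15); print(bot.current_opening(),bot.current_grip_force(),bot.current_contact_force())
bot.line_to([k[0],k[1],.30],max_speed=.08)
print(bot.current_opening(),bot.current_grip_force(),bot.current_contact_force(),bot.current_clock())
E
```

```text
mill -12.323035021675173 [0.45063575 0.38035624] [0.40254903 0.36029359 0.34880982 0.38862135] knob [0.45236021 0.38300871 0.187     ]
[0.11947103 0.15939562 0.11960411 0.15942794]
F [ 0.39325763 -0.06431829  0.12913911]
0.30511499423589056 15.000047385692596 [ 0.41397569 -0.81431355  0.62609688]
0.29913041024182374 14.99972864985466 [ 0.8641666   0.28852917 -2.37492523] 6.1
```

```bash
python3 - <<'E'
from h import *
x,y=.445,-.352; rot=None
for yaw in (-20,0,70,90,19.4,109.4,-70.6):
    q=bot.inverse_kinematics([x,y,.28],down(np.radians(yaw)))
    if q is not None and abs(q[5])<2.2: 
        cost=abs(np.array(q)-bot.current_joints()).max()
        if rot is None or cost<best: best,rot,qq=cost,down(np.radians(yaw)),yaw
print(qq,best)
bot.goto([x,y,.28],rot)
bot.line_to([x,y,.05],max_speed=.1); bot.hold(.2)
f0=bot.current_contact_force()[2]; z=.028
while z>.018:
    bot.line_to([x,y,z],max_speed=.03); f=bot.current_contact_force()[2]
    if f-f0>1.2: break
    z-=.001
print('z',z,f0,f)
bot.set_gripper(.65); bot.hold(.2)
bot.line_to([x,y,.2],max_speed=.15); print(bot.current_contact_force(),bot.current_clock())
c=bot.read_camera('top'); np.save('t2.npy',c,allow_pickle=True)
cv2.imwrite('pics/t2.png',cv2.resize(c['pixels'][100:292,192:448],(800,600),interpolation=cv2.INTER_CUBIC))
bot.goto([.561,-.0006,.32],down(np.radians(69.2)))
c=bot.read_camera('wrist'); np.save('w2.npy',c,allow_pickle=True)
cv2.imwrite('pics/w2.png',cv2.resize(c['pixels'],(800,600),interpolation=cv2.INTER_CUBIC)); print(bot.current_clock())
c=bot.read_camera('side'); cv2.imwrite('pics/s2.png',cv2.resize(c['pixels'],(800,600)))
E
```

```text
-20 1.3810207773641774
z 0.021999999999999995 -2.981763051115019 4.911104498317567
[-0.58508696 -0.54684297 -0.46594337] 15.9
17.45
```

View pics/s2.png

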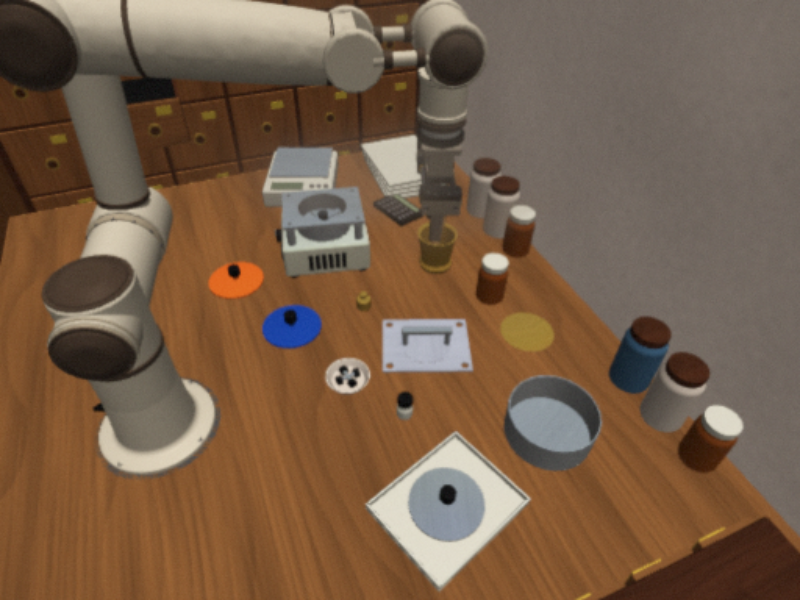

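View pics/w2.png

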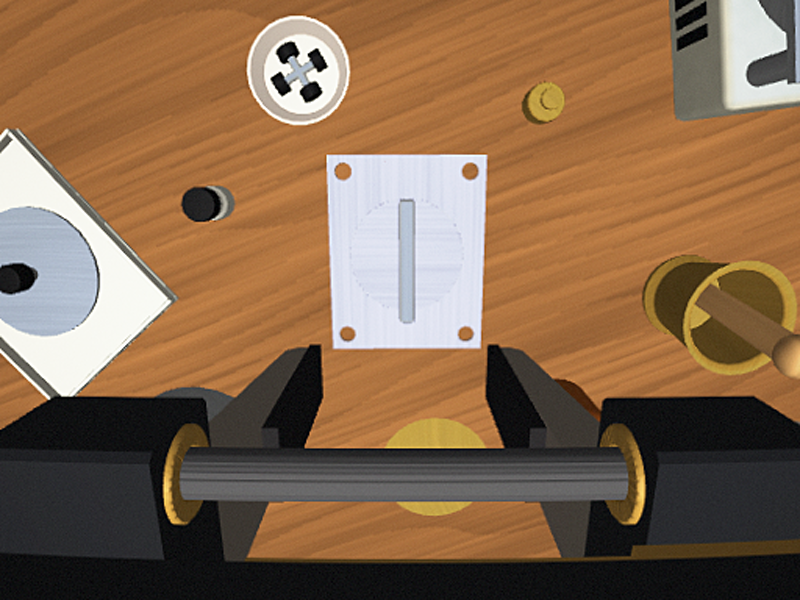

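The side view shows the lid lying flat in the middle of the tray, at (447,500). In the wrist view the cover's holes are at (343,171), (470,171), (347,333) and (466,333), with the handle centred at (406,261). I'll grasp the handle and carry the plate over the mill.

```bash
python3 - <<'E'
from h import *
c=np.load('w2.npy',allow_pickle=True).item(); s=.64
T=cast(c,[dark(c,np.array(p)*s,8,190) for p in ((343,171),(470,171),(347,333),(466,333))],.004)[:,:2]
g=np.radians(-20.8); R=np.array([[np.cos(g),-np.sin(g)],[np.sin(g),np.cos(g)]])
G=COR@R.T+T.mean(0); T=T[[np.argmin(np.linalg.norm(T-q,axis=1)) for q in G]]
a,t,e=fit(COR,T); print('cover',np.degrees(a),t,e*1e3)
assert e.max()<.002
rot=down(a+np.pi/2)
bot.goto([*t,.15],rot); bot.line_to([*t,.028],max_speed=.08); print('F',bot.current_contact_force())
bot.set_gripper(0,45); print(bot.current_opening(),bot.current_grip_force(),bot.current_contact_force())
bot.line_to([*t,.06],max_speed=.05); bot.line_to([*t,.30],max_speed=.12)
print(bot.current_opening(),bot.current_contact_force(),bot.current_ft_torque(),bot.current_clock())
ma,mx,my=np.load('mill.npy')
r2=down(ma+np.pi/2)
bot.goto([mx,my,.30],r2); bot.line_to([mx,my,.215],max_speed=.08); bot.hold(.3)
c=bot.read_camera('wrist'); np.save('w3.npy',c,allow_pickle=True)
cv2.imwrite('pics/w3.png',cv2.resize(c['pixels'],(800,600),interpolation=cv2.INTER_CUBIC))
print(bot.current_ee_pos(),bot.current_clock())
E
```

```text
cover -20.783119052910145 [0.56459983 0.00091464] [0.24742228 0.34774181 0.46021946 0.35574506]
F [-0.17177037 -0.5185709   0.48914057]
0.14637616184415064 45.00010907649994 [-0.45872099 -1.1294291   0.12546431]
0.14718401684190152 [-1.24347891 -0.3139712  -5.06663468] [-0.01616751  0.00544269  0.00013239] 23.5917
[0.45072571 0.38039711 0.21520571] 26.625
```

View pics/w3.png

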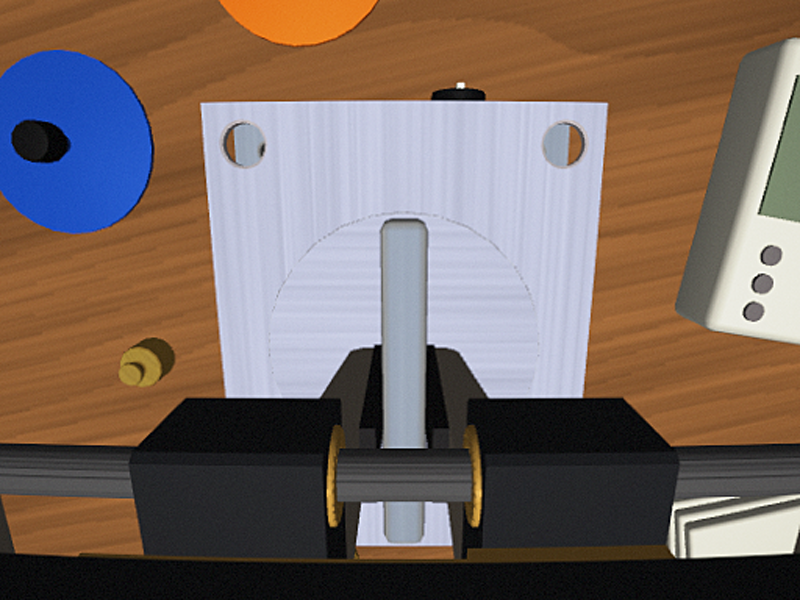

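The plate is held over the mill, with its two panel-side holes visible at (244,145) and (563,145). I'll measure them against the threads and check that the plate is level.

```bash
cat >> h.py <<'E'
def holes(c,seeds,r=17):
    out=[]
    for p in seeds:
        u,v=[int(round(a)) for a in p]; w=c['pixels'][v-r:v+r+1,u-r:u+r+1].astype(int)
        ref=np.median(np.r_[w[:2].reshape(-1,3),w[:,:2].reshape(-1,3)],0)
        m=(abs(w-ref).max(2)>22).astype(np.uint8); m=cv2.morphologyEx(m,cv2.MORPH_CLOSE,np.ones((5,5)))
        cs=[k for k in cv2.findContours(m,0,1)[0] if len(k)>=5]; k=cv2.convexHull(max(cs,key=cv2.contourArea))
        e=cv2.fitEllipse(k); out.append((e[0][0]+u-r,e[0][1]+v-r)); print('ell',np.round(e[1],1))
    return out
E
python3 - <<'E'
from h import *
c=np.load('w3.npy',allow_pickle=True).item(); s=.64
ma,mx,my=np.load('mill.npy'); R=np.array([[np.cos(ma),-np.sin(ma)],[np.sin(ma),np.cos(ma)]])
h=holes(c,[(244*s,145*s),(563*s,145*s)]); print(np.array(h)/s)
z=bot.current_ee_pos()[2]-.028+.005
H=cast(c,h,z)[:,:2]; print('sep',np.linalg.norm(H[0]-H[1]))
print('mill frame mm',((H-[mx,my])@R)*1e3)
cor=cast(c,np.array([(201,102),(607,102)])*s,z)[:,:2]; print('corners',((cor-[mx,my])@R)*1e3)
print(Ro.from_rotvec(bot.current_tool_rot()).as_matrix().round(4).tolist())
E
```

```text
ell [30.7 32.7]
ell [30.9 33.8]
[[241.18534029 142.91609228]
 [565.50683975 142.31723547]]
sep 0.1212633007050052
mill frame mm [[-80.25912767 -59.4180689 ]
 [-80.58630512  61.84479043]]
corners [[-95.04153091 -73.52938309]
 [-95.19144706  76.4425203 ]]
[[-0.977, 0.2134, 0.0003], [0.2134, 0.977, 0.0002], [-0.0003, 0.0002, -1.0]]
```

```bash
python3 - <<'E'
from h import *
ma,mx,my=np.load('mill.npy'); R=np.array([[np.cos(ma),-np.sin(ma)],[np.sin(ma),np.cos(ma)]])
p=np.array([mx,my])+R@[.0002,-.0013]
bot.line_to([*p,.215],max_speed=.03); bot.line_to([*p,.191],max_speed=.03); bot.hold(.3)
print(bot.current_ee_pos(),bot.current_contact_force(),bot.current_ft_torque())
c=bot.read_camera('wrist'); np.save('w4.npy',c,allow_pickle=True)
t=bot.read_camera('top'); np.save('t4.npy',t,allow_pickle=True); s=bot.read_camera('side'); np.save('s4.npy',s,allow_pickle=True)
def cr(c,X,w,h):
    u,v=proj(c,X).mean(0).round().astype(int); u=max(u,w); v=max(v,h); print(u-w,v-h); return cv2.resize(c['pixels'][v-h:v+h,u-w:u+w],(400,300),interpolation=cv2.INTER_CUBIC)
f=lambda x,y,z:[[*(np.array([mx,my])+R@[x,y]),z]]
V=np.vstack([np.hstack([cr(c,f(-.08,-.06,.168),20,15),cr(c,f(-.08,.06,.168),20,15)]),np.hstack([cr(t,f(0.02,0,.168),48,36),cr(s,f(0,0,.168),40,30)])])
cv2.imwrite('pics/f4.png',V); print(bot.current_clock())
E
```

```text
[0.45065461 0.37906773 0.19114862] [-0.27700522 -0.2613359  -4.73571335] [-0.04538785 -0.01615575 -0.05695232]
136 77
341 77
81 159
165 98
28.275
```

View pics/f4.png

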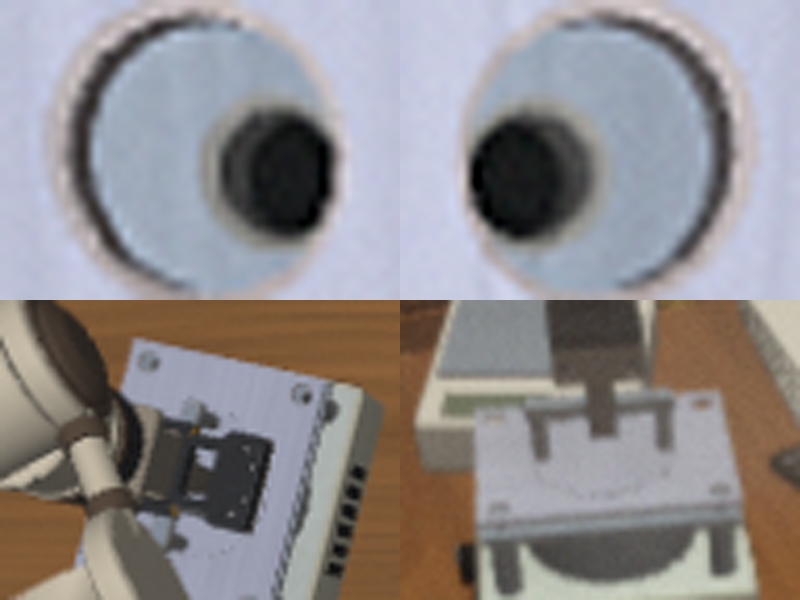

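The wrist crops show each threaded hole inside its plate hole, displaced inward as perspective would do. I'll cast both sets to compare them.

```bash
python3 - <<'E'
from h import *
ma,mx,my=np.load('mill.npy'); R=np.array([[np.cos(ma),-np.sin(ma)],[np.sin(ma),np.cos(ma)]])
c=np.load('w4.npy',allow_pickle=True).item()
o=lambda l:np.array(l)-.45
H=cast(c,o([(136+19.7,77+15.2),(341+20.7,77+15.2)]),.168)[:,:2]
T=cast(c,o([(136+28.2,77+17.2),(341+13.0,77+17.2)]),.153)[:,:2]
print('H',(H-[mx,my])@R*1e3,'T',(T-[mx,my])@R*1e3,'T-H',(T-H)@R*1e3)
t=np.load('t4.npy',allow_pickle=True).item()
# top crop: zoom 400/96; hole centres and thread dark spots seen at (149,361),(303,393)
H=cast(t,np.array([(81+149/4.167,159+61/4.167),(81+303/4.167,159+93/4.167)])-.4,.168)[:,:2]
print('top holes',(H-[mx,my])@R*1e3)
E
```

```text
H [[-79.9492017  -60.2740327 ]
 [-80.05976114  60.15638388]] T [[-79.81671995 -59.59684573]
 [-79.93150256  59.99894492]] T-H [[ 0.13248176  0.67718696]
 [ 0.12825858 -0.15743896]]
top holes [[ 78.68708972  57.09403213]
 [ 79.44494597 -63.70698141]]
```

```bash
python3 - <<'E'
from h import *
print(bot.current_grip_force(),abs(np.array(bot.current_joint_vel())).max(),bot.current_clock()); print(bot.job_done())
E
```

```text
44.99866962432861 0.0016286166606340245 28.275
the job is handed in; nothing more can be done
None
```

The lid is lying flat near the middle of the tray, and the cover plate is held level about 10 mm above the flange, its two panel-side holes measured within 1 mm of their threads and the far two seen only coarsely from the top camera; I handed the job in at 28.3 s, and no verdict came back.

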